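# Reseat the battery pack in its charger

## Task

The battery pack in the bench charger is not making contact and must be reseated: with one fingertip press the release tab right down while the other finger waits in front of the pack, so that the pack springs out only as far as that finger and is caught on the sloping ledge instead of sliding away. Then push the caught pack back up into its bay with a finger until the catch snaps up in front of it, and let go. Nothing is grasped: do not lift the pack, and leave the things around the charger where they are.

Things in the scene. Friction and masses are not known exactly. Their poses are not given: they have to be found in the camera images.
- charger: Grey wedge-shaped single-bay battery charger fixed on the bench, 235 (x) x 84 mm, with a pod on its +y side. Level frame; origin on the bench top under the middle of the seated pack's front lower edge; x points uphill into the bay, y to the tab's side. The deck rises towards +x at 9 degrees (0.157 rad): its height above the bench is 34 mm + 0.158 * x.
- ledge (a point): Middle of the open lower part of the deck (the ledge), on its surface, at x = -50 mm in the charger's frame. The ledge runs from x = -105 to 4 mm, 80 mm wide, with no stop at its low end. For x > 4 mm two rails (inner faces at y = +-27 mm, tops 19 mm above the deck) guide the pack and hold its foot down.
- catch (a point): Top front edge of the catch, a steel tooth 11 mm wide at y = 16 to 27 mm, x = -7.5 to 0 in the charger's frame, standing 5 mm above the deck in front of the pack's foot. It moves down and up with the tab, and is below the deck when the tab is down.
- pack: Loose black battery pack, 0.3 to 0.5 kg, 86 mm long along the slope, 34 mm high, 52 mm wide, with a foot 64 mm wide, 10 mm high under the rails. Origin: middle of its front lower edge, on the deck; frame level, parallel to the charger's. Seated: x = 0, y = 0, z = 34 mm in the charger's frame. The flat clear front face (towards -x) is square to the deck, so its top edge overhangs by 5 mm.
- ejector (a joint): Stroke of the sprung ejector behind the pack: 0 with the pack seated, growing to 0.030 m as it pushes the pack out towards -x, with about 6.6 N at 0 and 3 N at 0.030. It gives 4 mm farther in than seated (-0.004), then brings the pack back against the catch. Uncaught, the pack runs on down the ledge and off it.
- tab_top (a point): Middle of the upper face of the black ribbed release tab, 38 (x) x 26 mm (y), parallel to the deck, beside the ledge on the +y side; in the charger's frame x = -32, y = 57, z = 47 mm when up. Measured square to the deck's plane its face is 18 mm above it when up, 10 mm right down; the pod around it 4 mm. A second fingertip level with the pressing one then clears the deck by 10 mm.
- release (a joint): Travel of the tab and catch: 0 up, 0.008 m right down; sprung up with 1.3 to 1.8 N, plus under 0.6 N of rubbing at the catch. From 0.005 on the catch is below the deck and the pack springs out. While the pack stands over the catch it stays about 5 mm down; both rise by themselves once the pack's front is pushed back to x = 0 or a little past.
- terminal: Black hand terminal with a screen and keys, 175 x 78 x 28 mm, lying beside the charger on its -y side. Bystander. Origin under its middle.
- blue_carton: Small blue card box, 72 x 51 x 35 mm, beside the charger on its +y side, behind the tab. Bystander. Origin under its middle.
- bulb: Opal light bulb lying on its side, 107 x 59 x 60 mm, beside the charger's rear on its -y side. Bystander.
- red_carton: Red card box, 102 x 64 x 45 mm, at the back. Bystander.
- tags: Block of buff luggage tags, 95 x 48 x 19 mm, to the left. Bystander.
- keys: Bunch of keys, 104 x 115 x 8 mm, to the left. Bystander.
- marker: White marker pen, 135 x 17 mm, to the left. Bystander.

How it is judged (in metres and radians):
On the way:
1. with a finger holding the tab right down, the sprung-out pack is caught on the ledge by the other finger (value of joint release above 0.006 m and contact force between the fingers and charger above 0.3 N and contact force between the fingers and pack above 0.4 N and x of pack in the frame of charger between -0.045 and -0.005 m), for 0.15 s.
At the end, for the whole second after the job is handed in: The pack is seated again (front edge within 3 mm of its starting place in the charger) and at rest, with the tab and catch fully up (within 1.5 mm), so that the catch holds it (x of pack in the frame of charger between -0.003 and 0.003 m and value of joint release below 0.0015 m and linear speed of pack below 0.01 m/s); the robot touches nothing.
It fails at once if the pack slides away: more than 45 mm out of its bay (x of pack in the frame of charger below -0.045 m).
It fails at once if the pack is lifted off the deck (z of pack in the frame of charger above 0.044 m).
It fails at once if a bystander is moved more than 20 mm (distance of any of terminal, blue_carton, bulb, red_carton, tags, keys, marker from where it was at the start of the episode above 0.02 m).
It also fails if it takes over 32 s, if anything falls off the work surface, if the arm or the gripper's body presses on something with over 40 N, if the wrist force passes 120 N, or if a joint passes its speed limit or range.

## Robot

A 6-joint arm with a two-finger parallel gripper is mounted at the origin on a cart in front of the work surface, level with it; the furniture and walls round the work are solid. World frame = base frame: x ahead of the robot, y to its left, z up, the work surface at z = 0. Lengths are in mm, angles in rad, forces in N, time in s.
With the tool pointing down it reaches from about 250 to 725 mm from the base axis. Payload 4 kg.
Tool frame: the origin (TCP) lies between the finger pads; the fingertips stand ctrl.tip_extent ahead of it and the grasp point (between the pads) lies 5 mm behind it (ctrl.tip_extent is the distance from the TCP to the fingertips, in mm); z points along the fingers, y is the direction in which the jaws open and shut (so a half turn about z gives the same grasp; the last joint's range is limited). The gripper opens to 85 mm and grips with 20 to 120 N. Pads are 22 mm wide; open, the fingers measure 114 mm over their backs; the gripper's body (76 mm by 85 mm) begins 54 mm behind the grasp point. The pads swing forward as they close: fully open they stand 13 mm farther back than shut.
Start: joints at [1.306, 0.241, 0.005, 1.335, 0, 1.571], TCP at [130.856, 482.572, 245.306] pointing down, gripper open.
Joint ranges: [-2.72, 2.72], [-1.05, 1.87], [-1.09, 1.28], [-1.99, 2.15], [-1.42, 1.44], [-3.14, 3.14]. Speed limits (rad/s): [2.79, 2.79, 3.14, 3.14, 3.14, 3.14].

## Interface

Orientations are given as a rotation vector (axis times angle).
In Python, from cell import status, vision, order, ctrl gives the robot as it stands.
- The arm moves only by the shell command python3 -m pendant 'ROWS'. ROWS is JSON, one flat list of numbers, 7 for each row, row after row: the shift along the tool's x, y, z in cm, then the turn, a rotation vector about the tool's x, y, z in rad, then the gripper's target within -1 to 1 (fully open at 1, half-way at 0, shut at -1). In form: [tx, ty, tz, ax, ay, az, gripper, tx, ty, tz, ax, ay, az, gripper, ...]. A call has 1 to 12 rows; each row is the pose to reach, as a shift and turn from the pose commanded when the call began, along the tool's axes at that moment; what a row does not reach only later rows make up. A row lasts 1/8 s, in which the tool goes at most 62.5 mm and 10.7 degrees, less where a joint would pass 70% of its speed; a pose out of reach is approached as far as the arm can. A call with a gripper value outside its range is refused whole. The fingers move at their own pace and stop on an object; the grip force is fixed at half the most. Time passes only in rows, so rows that repeat a pose let the fingers close. It gives the time, the measured TCP pose, the force and the opening at its end, in the units of the state.
- status.read_state(): the state, without advancing time (a new reading comes with each control period).
- vision.get_image(name): name is "side" or "top" or "wrist"; returns a dict with "color" (480x640x3 uint8, red, green, blue), "fx", "fy", "cx", "cy" (pixels), "k1" (the pictures are not rectified: a ray, as slopes to the right and down, at radius r is drawn at 1 + k1 r^2 times it, then the intrinsics apply), "view" (4x4, takes a point from world to camera coordinates); the wrist camera has in their place "T_tool_cam" (4x4, takes a point from camera to tool coordinates, whose origin is the TCP and whose axes are the flange's). Camera axes: x right, y down, z forward; pixel columns grow to the right and rows downward; lengths in mm; the calibration is good to about 2 mm. A picture is of the moment at which its call begins: read the wrist's pose just before it. There is no depth.
- order.close_job(): hands the job in, once; it reports no verdict.
The state is a dict: "time": time; "joint_positions": joint angles; "joint_velocities": joint speeds; "tau": joint torques, N m; "position": TCP position; "orientation": TCP orientation; "force": force on the tool from outside, world axes, zero at the start; "wrist_torque": the same for the moment, N m; "width": finger opening in mm.
Only numpy, scipy, OpenCV 4.12 (cv2) and the standard library are available. Lean on these libraries where they do the work, as an engineer would, in place of code of your own. Each camera call takes 0.05 s, during which the arm holds its last target.

## Working session

There is one attempt and no reset: what is moved stays moved. The work goes in short steps, Python scripts to look and compute and a shell command to move; the robot and the scene stay as the last step left them, time stands still between calls to the robot, and variables do not carry over. Pictures are saved under pics/ and viewed, and the job is handed in when it is done.

```bash
mkdir -p pics; ls; cat > h.py <<'E'
import cv2,numpy as np
from cell import status,vision,order,ctrl
def snap(n,f):
    s=status.read_state(); im=vision.get_image(n); cv2.imwrite('pics/'+f,im['color'][:,:,::-1]); return s,im
E
python3 - <<'E'
from h import *
print(status.read_state(), ctrl.tip_extent)
for n in ['side','top','wrist']:
    s,im=snap(n,n+'0.png'); print(n,{k:v for k,v in im.items() if k!='color'})
E
```

```text
pics
{'time': 0.0, 'joint_positions': array([ 1.30599021e+00,  2.41402774e-01,  3.75686089e-03,  1.33518875e+00,
       -1.15738326e-06,  1.57078523e+00]), 'joint_velocities': array([ 8.02273016e-04,  6.12882541e-04,  8.65875905e-05,  8.26256786e-04,
       -2.30260584e-03,  6.92669803e-05]), 'tau': array([-8.16217562e-04, -3.72313893e+01,  2.52407491e+01,  1.69422990e-02,
       -3.48060337e-05, -6.91371270e-06]), 'position': array([130.70874269, 482.00860113, 244.43046493]), 'orientation': array([-0.41468934, -3.113831  ,  0.00317375]), 'force': array([0.07681256, 0.57196798, 0.61746165]), 'wrist_torque': array([-0.05773704,  0.00909184, -0.04768538]), 'width': 85.1969394603362} 14.0
side {'fx': 515.784782373033, 'fy': 515.784782373033, 'cx': 327.1678036505782, 'cy': 246.27875102864922, 'k1': -0.004735673299358203, 'view': array([[-9.32311085e-01, -3.61291283e-01,  1.62680391e-02,
         5.91070606e+02],
       [-2.21099253e-01,  5.33794643e-01, -8.16197525e-01,
         1.25743843e+02],
       [ 2.86201259e-01, -7.64546851e-01, -5.77543896e-01,
         1.11161794e+03],
       [
[... 351 characters left out ...]
510077e-02,
         5.89264389e+02],
       [ 3.59448070e-02, -1.85591842e-03, -9.99352053e-01,
         9.95457889e+02],
       [ 0.00000000e+00,  0.00000000e+00,  0.00000000e+00,
         1.00000000e+00]])}
wrist {'fx': 367.5318626749084, 'fy': 367.5318626749084, 'cx': 321.3940250421902, 'cy': 243.99640475409706, 'k1': -0.0664338318233187, 'T_tool_cam': array([[ 3.97746576e-04, -9.58670297e-01, -2.84519075e-01,
         7.07953001e+01],
       [ 9.99999919e-01,  3.97913974e-04,  5.72131635e-05,
        -1.45059932e-01],
       [ 5.83655555e-05, -2.84519075e-01,  9.58670377e-01,
        -1.28738905e+02],
       [ 0.00000000e+00,  0.00000000e+00,  0.00000000e+00,
         1.00000000e+00]])}
```

View pics/side0.png

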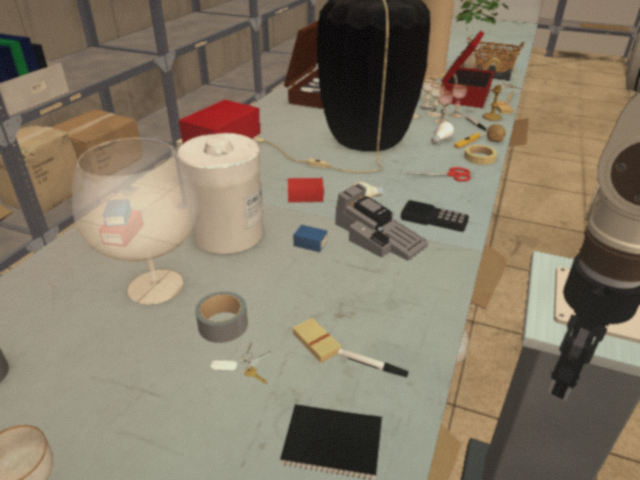

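View pics/top0.png

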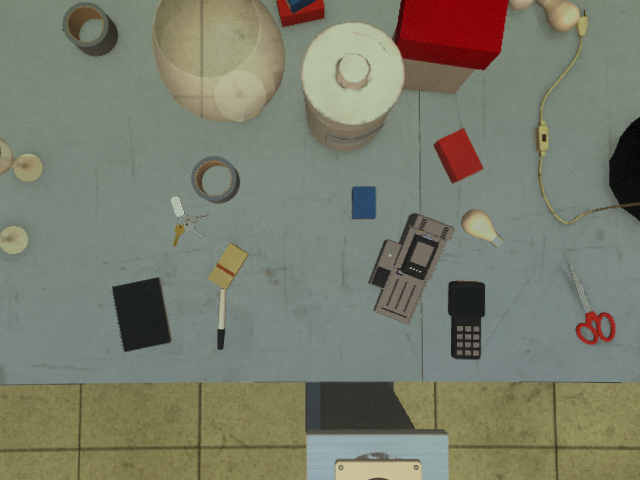

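View pics/wrist0.png

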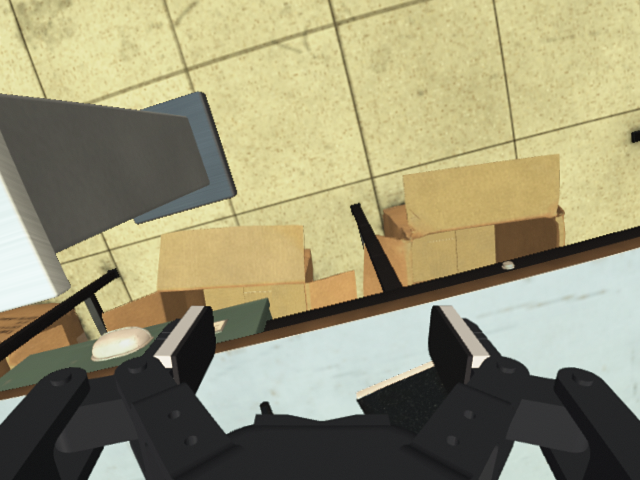

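The charger is at about (410,265) in the top view and (380,220) in the side view, with the terminal to its right. I'll zoom in on both.

```bash
python3 - <<'E'
import cv2
a=cv2.imread('pics/top0.png')[195:335,340:500]; cv2.imwrite('pics/topz.png',cv2.resize(a,None,fx=5,fy=4.2857/4.2857*4.28,interpolation=cv2.INTER_CUBIC) if 0 else cv2.resize(a,(640,560),interpolation=cv2.INTER_CUBIC))
a=cv2.imread('pics/side0.png')[175:265,285:435]; cv2.imwrite('pics/sidez.png',cv2.resize(a,(750,450),interpolation=cv2.INTER_CUBIC))
E
```

```text
(no output)
```

View pics/topz.png

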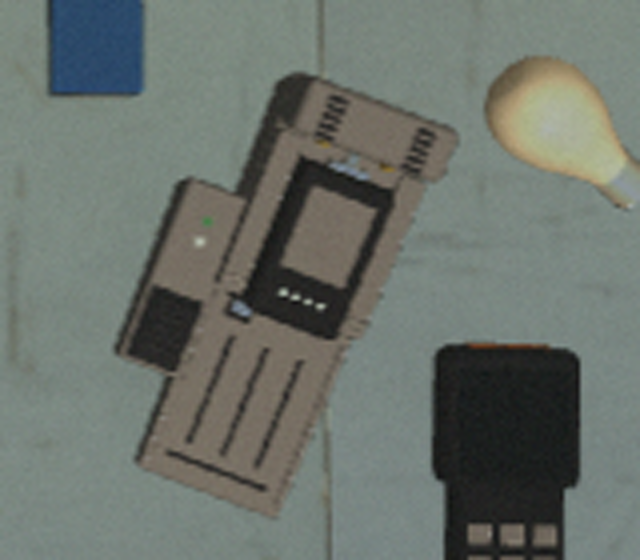

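View pics/sidez.png

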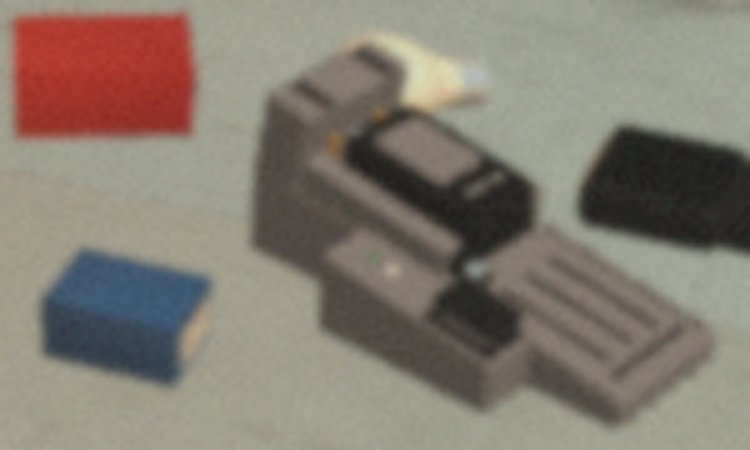

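```bash
cat > fit.py <<'E'
from h import *
from scipy.optimize import least_squares
t=np.tan(np.radians(9)); c,s=np.cos(np.radians(9)),np.sin(np.radians(9))
def D(x,y,h): # x along deck-projected: deck-plane point (x) then h normal to deck
    return [x-h*s,y,34+t*x+h*c]
def proj(im,P):
    V=im['view']; q=(V[:3,:3]@P.T).T+V[:3,3]; a=q[:,:2]/q[:,2:]; r2=(a**2).sum(1,keepdims=True)
    a=a*(1+im['k1']*r2); return np.c_[im['fx']*a[:,0]+im['cx'],im['fy']*a[:,1]+im['cy']]
def tocharger(p,P):
    x,y,w=p; R=np.array([[np.cos(w),-np.sin(w),0],[np.sin(w),np.cos(w),0],[0,0,1]]); return P@R.T+[x,y,0]
xt=19*c
pts={'tL':[-32-xt,70,47-19*s],'tl2':[-32-xt,44,47-19*s],'tU':[-32+xt,70,47+19*s],'tu2':[-32+xt,44,47+19*s],
'lp':D(-105,41,0),'lm':D(-105,-41,0),'pf-':D(0,-26,34),'pr+':D(86*c,26,34),'pr-':D(86*c,-26,34),'pf+':D(0,26,34)}
top={'tU':(155,287),'tu2':(203,303),'tl2':(180,373),'tL':(133,355),'lp':(137,462),'lm':(276,517),'pf-':(333,340),'pr+':(303,157),'pr-':(395,190)}
side={'lp':(615,412),'lm':(713,335),'tL':(490,345),'tl2':(520,325),'pf-':(535,185),'pr-':(405,108),'pr+':(345,150)}
ti=vision.get_image('top'); si=vision.get_image('side')
kt=list(top);ks=list(side)
ot=(np.array([top[k] for k in kt])+.5)/4-.5+[340,195]
os_=(np.array([side[k] for k in ks])+.5)/5-.5+[285,175]
Pt=np.array([pts[k] for k in kt]);Ps=np.array([pts[k] for k in ks])
def res(p,w=(1,1)):
    return np.r_[w[0]*(proj(ti,tocharger(p,Pt))-ot).ravel(),w[1]*(proj(si,tocharger(p,Ps))-os_).ravel()]
for w in [(1,0),(0,1),(1,1)]:
    best=min((least_squares(lambda p:res(p,w),[400,-60,w0],loss='soft_l1') for w0 in (-.4,-2,1.2,2.7)),key=lambda r:r.cost)
    print(w,best.x,best.cost)
r=res(best.x)
for k,e in zip(['t'+k for k in kt]+['s'+k for k in ks],r.reshape(-1,2)): print(k,e.round(2))
E
python3 fit.py
```

```text
(1, 0) [ 5.12808319e+02 -7.11914914e+01 -3.62167896e-01] 2.7850221627038354
(0, 1) [509.3914073  -61.48497794  -6.64526704] 2.058653270990792
(1, 1) [512.11881561 -70.37860258   5.91815696] 13.681501084676981
ttU [-0.2   1.05]
ttu2 [-0.97  1.29]
ttl2 [-1.66 -0.2 ]
ttL [-1.08  0.06]
tlp [ 0.07 -0.13]
tlm [-0.24 -0.76]
tpf- [0.09 0.56]
tpr+ [-0.12  0.14]
tpr- [0.11 0.61]
slp [-0.23 -2.41]
slm [-0.69 -1.31]
stL [-0.09 -2.18]
stl2 [ 0.49 -2.68]
spf- [ 0.34 -1.02]
spr- [ 0.02 -2.01]
spr+ [-0.94 -2.98]
```

```bash
cat >> h.py <<'E'
from scipy.spatial.transform import Rotation as Ro
import json
c9,s9=np.cos(np.radians(9)),np.sin(np.radians(9))
def target(p,xd,y,h):
    """tool origin at deck-coord: along-slope horizontal x param xd (foot on deck plane), y, h above deck normal; returns pos,R world"""
    x,yy,w=p; Rz=Ro.from_euler('z',w).as_matrix()
    P=Rz@np.array([xd-h*s9,y,34+xd*s9/c9+h*c9])+[x,yy,0]
    R=Rz@np.array([[-c9,0,s9],[0,1,0],[-s9,0,-c9]])
    return P,R
def todeck(p,P):
    x,yy,w=p; Rz=Ro.from_euler('z',w).as_matrix()
    q=Rz.T@(np.asarray(P,float)-[x,yy,0]); n=np.array([-s9,0,c9]); h=n@(q-[0,0,34]); return np.array([q[0]+h*s9,q[1],h])
def rel(p,xd,y,h):
    s=status.read_state(); P,R=target(p,xd,y,h); R0=Ro.from_rotvec(s['orientation']).as_matrix()
    return (R0.T@(P-s['position'])/10).round(3),Ro.from_matrix(R0.T@R).as_rotvec().round(4)
E
python3 - <<'E'
from h import *
p=(512.8,-71.2,-.362)
print(target(p,-50,25,110)); print(np.round(target(p,0,0,0)[1],3)); print(rel(p,-50,25,110))
E
```

```text
(array([458.80155167, -24.01891512, 134.72649545]), array([[-0.92367666,  0.35414532,  0.14629601],
       [ 0.3497852 ,  0.9351904 , -0.05540053],
       [-0.15643447,  0.        , -0.98768834]]))
[[-0.924  0.354  0.146]
 [ 0.35   0.935 -0.055]
 [-0.156  0.    -0.988]]
(array([-44.909, -40.271,  11.056]), array([ 0.0066, -0.1569,  0.0971]))
```

```bash
python3 -m pendant '[-44.9,-40.3,8,0.007,-0.157,0.097,0, -44.9,-40.3,8,0.007,-0.157,0.097,0, -44.9,-40.3,8,0.007,-0.157,0.097,0, -44.9,-40.3,8,0.007,-0.157,0.097,0, -44.9,-40.3,8,0.007,-0.157,0.097,0, -44.9,-40.3,8,0.007,-0.157,0.097,0, -44.9,-40.3,8,0.007,-0.157,0.097,0, -44.9,-40.3,8,0.007,-0.157,0.097,0, -44.9,-40.3,8,0.007,-0.157,0.097,0, -44.9,-40.3,11,0.007,-0.157,0.097,0, -44.9,-40.3,11,0.007,-0.157,0.097,0, -44.9,-40.3,11,0.007,-0.157,0.097,0]'
python3 -m pendant '[0,0,0,0,0,0,0]'
python3 - <<'E'
from h import *
p=(512.8,-71.2,-.362)
s,im=snap('wrist','w1.png'); print(s['time'],todeck(p,s['position']),rel(p,-50,25,110),s['width'],ctrl.tip_extent,s['force'])
np.save('w1.npy',np.r_[s['position'],s['orientation']])
E
```

```text
time: 1.75
position: [458.3, -23.9, 135.1]
orientation: [0.539, 2.939, -0.041]
force: [0.1, 0.6, 0.3]
width: 42.6
time: 1.88
position: [458.9, -22.9, 136.2]
orientation: [0.535, 2.937, -0.041]
force: [-0.5, 0.8, 0.2]
width: 42.6
1.875 [-50.08981487  26.05959049 111.47688609] (array([-0.002, -0.117,  0.158]), array([0.0017, 0.0016, 0.0019])) 42.62082300473253 14.0 [-0.47503852  0.79867703  0.19440329]
```

View pics/w1.png

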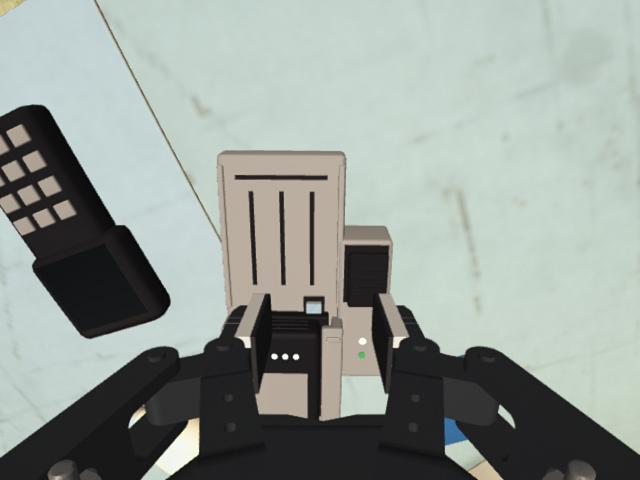

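```bash
python3 - <<'E'
import cv2
a=cv2.imread('pics/w1.png')[140:350,205:415]; cv2.imwrite('pics/w1z.png',cv2.resize(a,(600,600),interpolation=cv2.INTER_CUBIC)); print(600/210)
E
```

```text
2.857142857142857
```

View pics/w1z.png

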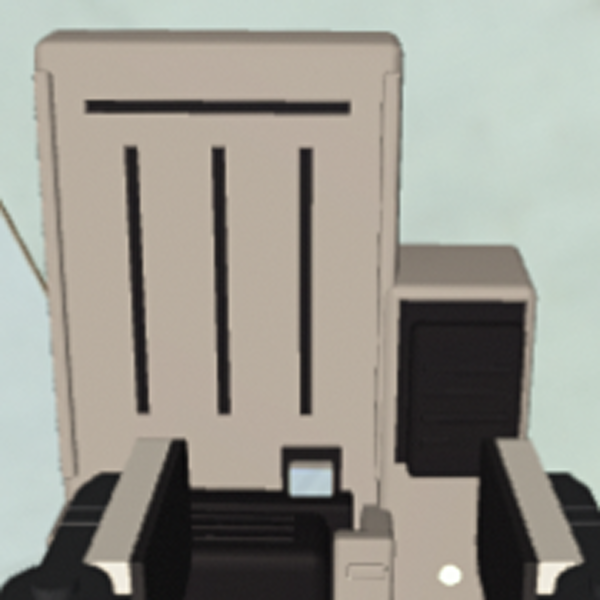

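```bash
cat > fitw.py <<'E'
from h import *
from scipy.optimize import least_squares
w=np.load('w1.npy'); im=vision.get_image('wrist'); np.set_printoptions(suppress=True,precision=2)
T=im['T_tool_cam']; Rt=Ro.from_rotvec(w[3:]).as_matrix()
def projw(P):
    q=(np.asarray(P)-w[:3])@Rt; q=(q-T[:3,3])@T[:3,:3]; a=q[:,:2]/q[:,2:]; a=a*(1+im['k1']*(a**2).sum(1,keepdims=True))
    return np.c_[im['fx']*a[:,0]+im['cx'],im['fy']*a[:,1]+im['cy']]
def D(x,y,h): return [x-h*s9,y,34+x*s9/c9+h*c9]
xt=19*c9
L=[('tabfl',[-32-xt,44,47-19*s9],(412,322)),('tabfr',[-32-xt,70,47-19*s9],(525,322)),('tabbl',[-32+xt,44,47+19*s9],(407,475)),
('catfl',D(-7.5,16,5),(288,463)),('catfr',D(-7.5,27,5),(333,463)),('ledl',D(-105,-40,0),(45,43)),('ledr',D(-105,40,0),(395,43))]
def tow(p,P):
    Rz=Ro.from_euler('z',p[2]).as_matrix(); return np.asarray(P)@Rz.T+[p[0],p[1],0]
o=(np.array([l[2] for l in L])+.5)*.35-.5+[205,140]; P=np.array([l[1] for l in L])
f=lambda p:(projw(tow(p,P))-o).ravel()
r=least_squares(f,[512.8,-71.2,-.362],loss='soft_l1'); print(r.x)
for l,e in zip(L,f(r.x).reshape(-1,2)): print(l[0],e)
# fingertips
for y in (-21.3,21.3):
  for z in (5,14,18): print(y,z,projw(w[:3]+np.array([[11,y,z],[-11,y,z]])@Rt.T))
E
python3 fitw.py
```

```text
[509.98 -71.24  -0.38]
tabfl [ 0.07 -0.73]
tabfr [ 1.33 -0.16]
tabbl [-0.4   0.15]
catfl [-0.18 -0.5 ]
catfr [-0.21 -0.28]
ledl [-1.73  0.4 ]
ledr [0.96 2.03]
-21.3 5 [[267.47 292.85]
 [269.86 341.6 ]]
-21.3 14 [[270.47 284.02]
 [272.59 330.59]]
-21.3 18 [[271.7  280.4 ]
 [273.71 326.05]]
21.3 5 [[375.18 292.89]
 [372.75 341.64]]
21.3 14 [[372.18 284.05]
 [370.03 330.62]]
21.3 18 [[370.95 280.43]
 [368.92 326.08]]
```

```bash
python3 - <<'E'
import cv2
a=cv2.imread('pics/w1.png')[270:420,210:430]; cv2.imwrite('pics/w1y.png',cv2.convertScaleAbs(cv2.resize(a,(792,540),interpolation=cv2.INTER_CUBIC),alpha=2.2,beta=20))
E
```

```text
(no output)
```

View pics/w1y.png

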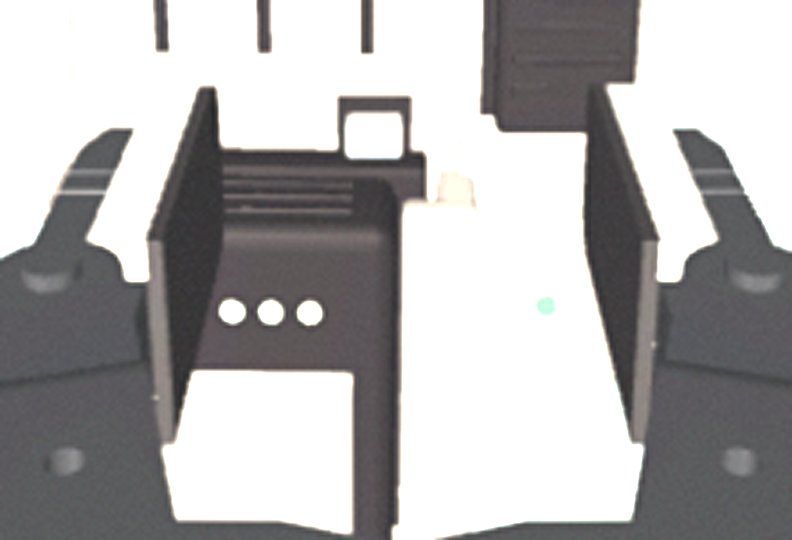

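```bash
python3 - <<'E'
from h import *
p=(510,-71.2,-.38)
for i in range(1): print(status.read_state()['time'],todeck(p,status.read_state()['position']),rel(p,-30,29,40))
E
```

```text
1.975 [-47.8932032   25.9853596  111.24374991] (array([-1.805,  0.234,  7.129]), array([0.0045, 0.0017, 0.0197]))
```

```bash
python3 -m pendant '[-0.9,0.15,3.5,0.004,0.002,0.018,0, -1.8,0.23,6,0.004,0.002,0.018,0, -1.8,0.23,7,0.004,0.002,0.018,0, -1.8,0.23,7,0.004,0.002,0.018,0, -1.8,0.23,7,0.004,0.002,0.018,0]'
python3 - <<'E'
from h import *
p=(510,-71.2,-.38)
s,im=snap('wrist','w2.png'); print(s['time'],todeck(p,s['position']),rel(p,-30,29,30),s['width'],s['force'])
np.save('w2.npy',np.r_[s['position'],s['orientation']])
snap('side','s2.png')
a=cv2.imread('pics/s2.png')[175:265,285:435]; cv2.imwrite('pics/s2z.png',cv2.resize(a,(750,450),interpolation=cv2.INTER_CUBIC))
E
```

```text
time: 2.6
position: [486.7, -31.6, 70.0]
orientation: [0.564, 2.934, -0.044]
force: [-0.2, -0.0, 0.9]
width: 43.0
2.6 [-29.87697918  28.13469767  41.20109272] (array([0.029, 0.085, 1.127]), array([ 0.0001, -0.0004,  0.0001])) 42.982126887245315 [-0.21696194 -0.02495003  0.8668234 ]
```

View pics/w2.png

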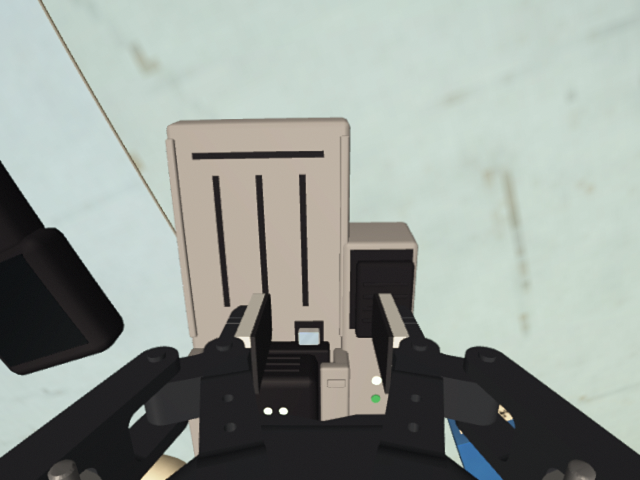

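View pics/s2z.png

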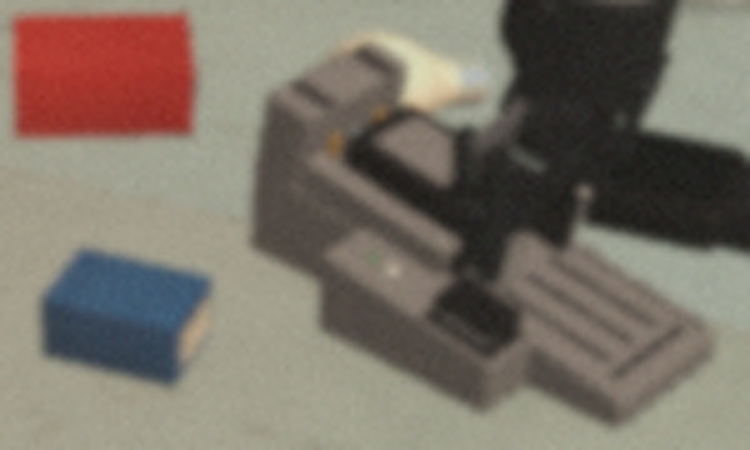

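```bash
python3 - <<'E'
import cv2
a=cv2.imread('pics/w2.png')[210:390,220:430]; cv2.imwrite('pics/w2z.png',cv2.convertScaleAbs(cv2.resize(a,None,fx=3.5,fy=3.5,interpolation=cv2.INTER_CUBIC),alpha=1.6,beta=15))
E
```

```text
(no output)
```

View pics/w2z.png

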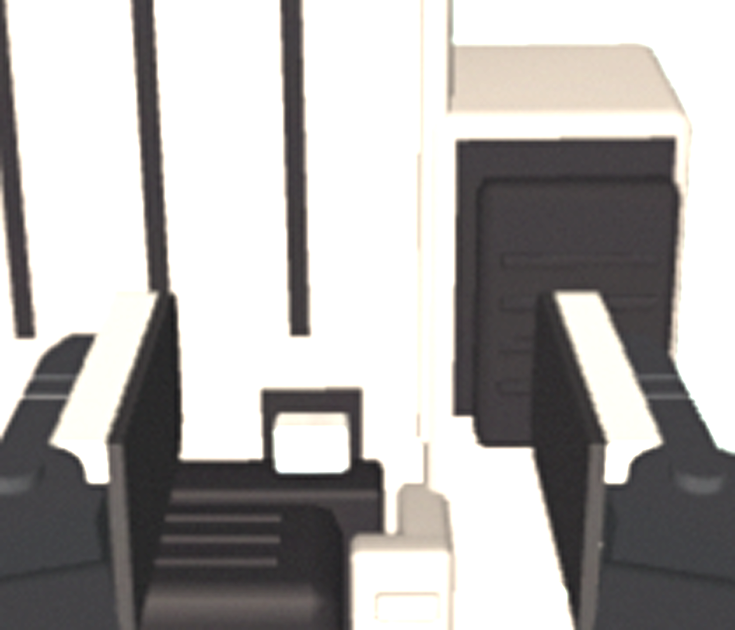

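```bash
sed -e "s/w1.npy/w2.npy/" -e "s/(412,322)/(483,180)/;s/(525,322)/(680,180)/;s/(407,475)/(475,443)/;s/(288,463)/(275,420)/;s/(333,463)/(350,420)/;s/(45,43)/(-165,-298)/;s/(395,43)/(440,-301)/" -e "s/\*.35-.5+\[205,140\]/\/3.5-.5+[220,210]/" fitw.py > fitw2.py; python3 fitw2.py
```

```text
[510.28 -71.2   -0.38]
tabfl [ 0.05 -0.36]
tabfr [ 2.84 -0.43]
tabbl [-0.07  1.13]
catfl [-0.85 -0.43]
catfr [-0.46 -0.41]
ledl [-3.33  0.85]
ledr [2.87 0.28]
-21.3 5 [[267.4  292.85]
 [269.79 341.6 ]]
-21.3 14 [[270.4  284.01]
 [272.52 330.58]]
-21.3 18 [[271.63 280.4 ]
 [273.64 326.05]]
21.3 5 [[375.1  292.88]
 [372.68 341.64]]
21.3 14 [[372.11 284.05]
 [369.96 330.62]]
21.3 18 [[370.88 280.43]
 [368.85 326.08]]
```

```bash
python3 -m pendant '[0,0.08,0.5,0,0,0,0, 0,0.08,0.9,0,0,0,0, 0,0.08,0.9,0,0,0,0]'; python3 -m pendant '[0,0,0.3,0,0,0,0, 0,0,0.3,0,0,0,0]'; python3 -m pendant '[0,0,0.2,0,0,0,0, 0,0,0.2,0,0,0,0]'
python3 - <<'E'
from h import *
p=(510.2,-71.2,-.38)
s,im=snap('wrist','w3.png'); print(s['time'],todeck(p,s['position']),rel(p,-30,29,30),s['width'],s['force'])
a=cv2.imread('pics/w3.png')[210:390,220:430]; cv2.imwrite('pics/w3z.png',cv2.convertScaleAbs(cv2.resize(a,None,fx=3.5,fy=3.5,interpolation=cv2.INTER_CUBIC),alpha=1.6,beta=15))
snap('side','s3.png')
a=cv2.imread('pics/s3.png')[175:265,285:435]; cv2.imwrite('pics/s3z.png',cv2.resize(a,(750,450),interpolation=cv2.INTER_CUBIC))
E
```

```text
time: 3.12
position: [487.6, -31.7, 59.6]
orientation: [0.565, 2.936, -0.045]
force: [1.1, -0.4, 0.7]
width: 42.8
time: 3.38
position: [488.4, -31.8, 56.9]
orientation: [0.565, 2.935, -0.045]
force: [-0.5, 0.7, -0.4]
width: 42.8
time: 3.62
position: [488.7, -32.0, 55.1]
orientation: [0.565, 2.935, -0.045]
force: [0.1, -0.1, 1.4]
width: 42.8
3.625 [-30.37474482  28.48963163  26.23229842] (array([-0.037,  0.055, -0.376]), array([-0.0006, -0.002 , -0.0004])) 42.83925985229099 [ 0.10430872 -0.09462746  1.43441084]
```

View pics/w3z.png

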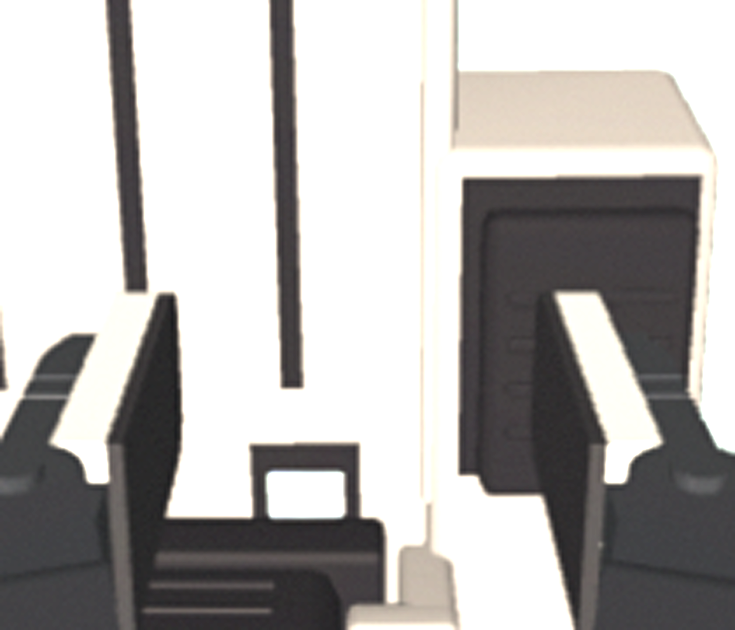

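View pics/s3z.png

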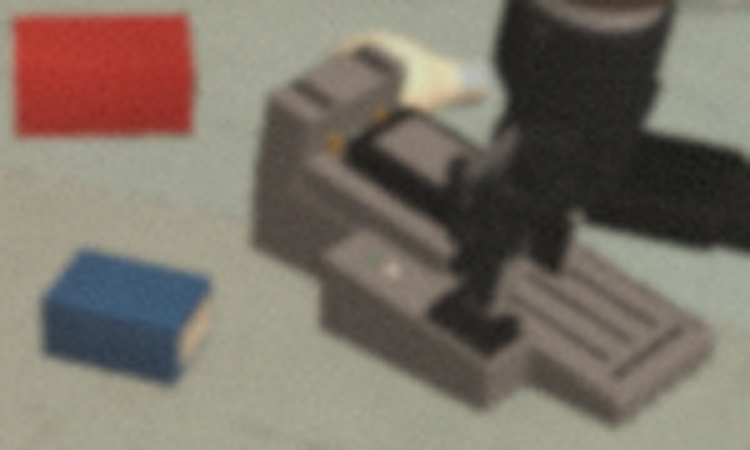

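The fingertip sits over or on the tab (tab in zoom at x 483–698, fingertip inner edge at x≈540) and the pack is still seated. I'll carry on pressing.

```bash
python3 -m pendant '[0,0.05,0.2,0,0,0,0, 0,0.05,0.3,0,0,0,0]'; python3 -m pendant '[0,0,0.2,0,0,0,0, 0,0,0.2,0,0,0,0]';
python3 - <<'E'
from h import *
p=(510.2,-71.2,-.38)
s,im=snap('wrist','w4.png'); print(s['time'],todeck(p,s['position']),s['width'],s['force'])
a=cv2.imread('pics/w4.png')[210:390,220:430]; cv2.imwrite('pics/w4z.png',cv2.convertScaleAbs(cv2.resize(a,None,fx=3.5,fy=3.5,interpolation=cv2.INTER_CUBIC),alpha=1.6,beta=15))
E
```

```text
time: 3.98
position: [488.1, -31.4, 51.7]
orientation: [0.565, 2.938, -0.044]
force: [-3.6, 1.0, 4.7]
width: 42.7
time: 4.22
position: [488.5, -31.2, 50.2]
orientation: [0.565, 2.937, -0.043]
force: [-6.2, 1.8, 7.3]
width: 43.2
4.225 [-31.61934304  29.0502707   21.47965508] 43.15723562786696 [-6.20230986  1.77415331  7.2698899 ]
```

View pics/w4z.png

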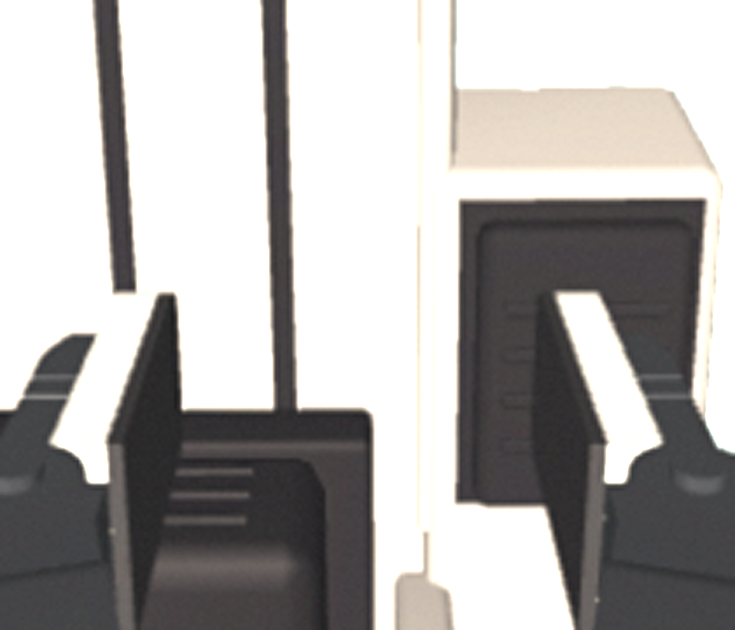

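The pack (front edge now at zoom y≈410) has sprung out onto the finger, and the tab looks level. I'll press 1 mm more and hold.

```bash
python3 -m pendant '[0,0,0.1,0,0,0,0, 0,0,0.1,0,0,0,0, 0,0,0.1,0,0,0,0]'
python3 - <<'E'
from h import *
p=(510.2,-71.2,-.38)
s=status.read_state(); print(s['time'],todeck(p,s['position']),s['width'],s['force'])
snap('side','s5.png')
a=cv2.imread('pics/s5.png')[175:265,285:435]; cv2.imwrite('pics/s5z.png',cv2.resize(a,(750,450),interpolation=cv2.INTER_CUBIC))
E
```

```text
time: 4.65
position: [488.6, -31.2, 49.9]
orientation: [0.565, 2.937, -0.043]
force: [-8.8, 1.8, 12.7]
width: 42.8
4.65 [-31.57707193  29.15708933  21.14300554] 42.81152735250818 [-8.79045517  1.80227022 12.6782487 ]
```

View pics/s5z.png

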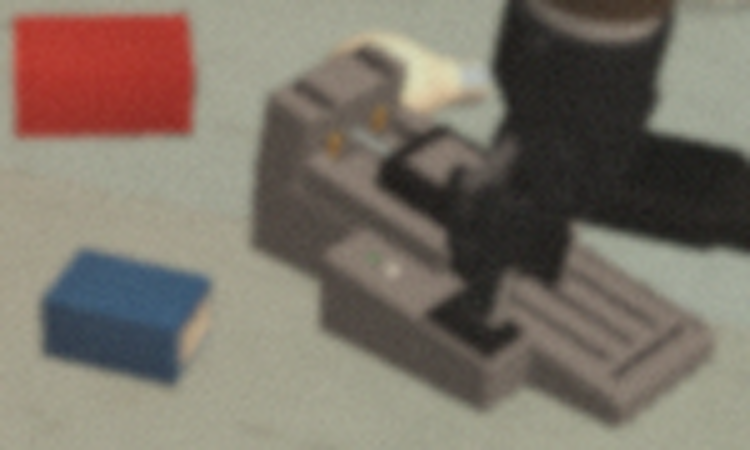

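```bash
python3 -m pendant '[0,0,-0.5,0,0,0,0, 0,0,-1.0,0,0,0,0, 0,0,-1.1,0,0,0,0, -0.5,0,-1.1,0,0,0,0, -1,0,-1.1,0,0,0,0, -1.4,0,-1.1,0,0,0,0, -1.4,0,-1.1,0,0,0,0]'
python3 - <<'E'
from h import *
p=(510.2,-71.2,-.38)
s,im=snap('wrist','w6.png'); print(s['time'],todeck(p,s['position']),rel(p,-30,29,31),s['width'],s['force'])
a=cv2.imread('pics/w6.png')[210:390,220:430]; cv2.imwrite('pics/w6z.png',cv2.convertScaleAbs(cv2.resize(a,None,fx=3.5,fy=3.5,interpolation=cv2.INTER_CUBIC),alpha=1.6,beta=15))
snap('side','s6.png')
a=cv2.imread('pics/s6.png')[175:265,285:435]; cv2.imwrite('pics/s6z.png',cv2.resize(a,(750,450),interpolation=cv2.INTER_CUBIC))
E
```

```text
time: 5.58
position: [498.8, -35.7, 60.6]
orientation: [0.565, 2.941, -0.044]
force: [-5.9, 3.3, -3.7]
width: 42.9
5.575 [-19.08435259  28.74805067  29.98325483] (array([ 1.105,  0.028, -0.095]), array([-0.001 , -0.0075,  0.0002])) 42.862350170234095 [-5.92694696  3.30838627 -3.73457706]
```

View pics/w6z.png

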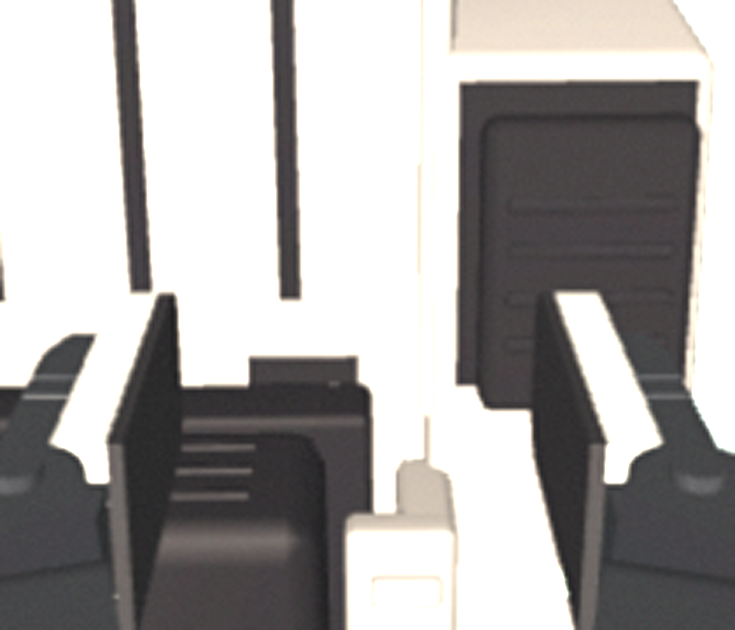

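View pics/s6z.png

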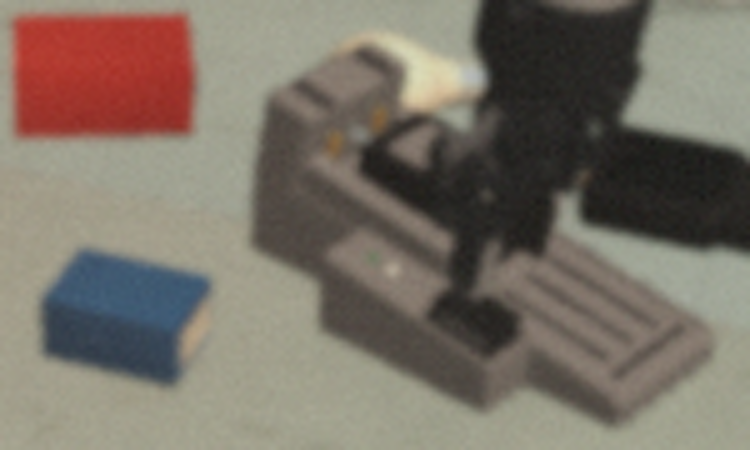

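```bash
python3 -m pendant '[-0.4,0,-0.2,0,0,0,0, -0.8,0,-0.2,0,0,0,0, -1.0,0,-0.2,0,0,0,0, -1.1,0,-0.2,0,0,0,0, -1.1,0,-0.2,0,0,0,0]'
python3 - <<'E'
from h import *
p=(510.2,-71.2,-.38)
s,im=snap('wrist','w7.png'); print(s['time'],todeck(p,s['position']),s['width'],s['force'])
a=cv2.imread('pics/w7.png')[210:390,220:430]; cv2.imwrite('pics/w7z.png',cv2.convertScaleAbs(cv2.resize(a,None,fx=3.5,fy=3.5,interpolation=cv2.INTER_CUBIC),alpha=1.6,beta=15))
E
```

```text
time: 6.3
position: [505.6, -38.5, 62.4]
orientation: [0.566, 2.947, -0.042]
force: [-7.0, 5.7, -8.1]
width: 42.8
6.3 [-11.6002241   28.64840801  30.60295762] 42.80291081044981 [-6.97845821  5.66340857 -8.14757262]
```

View pics/w7z.png

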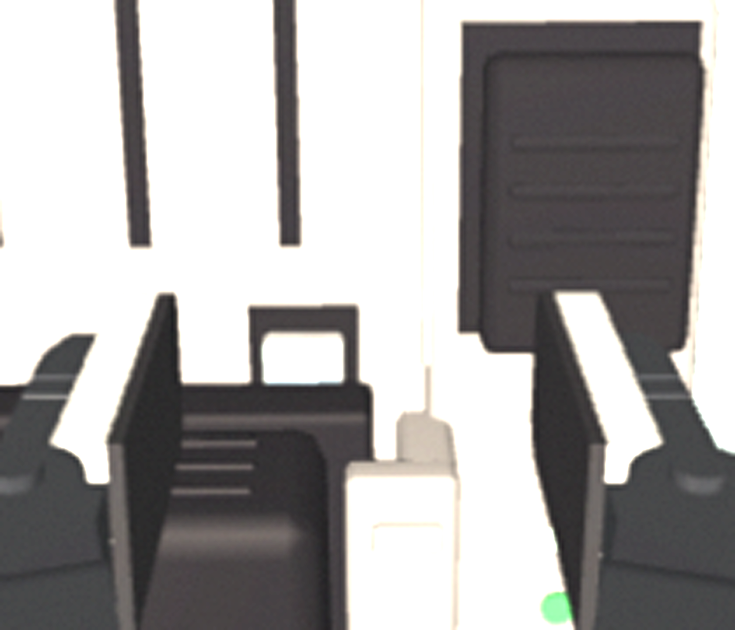

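The catch has snapped up (bright tooth at zoom 262–345, 333–383) with the pack behind it. I'll back off slightly and check that it holds.

```bash
python3 -m pendant '[0.4,0,0,0,0,0,0, 0.8,0,0,0,0,0,0, 1.2,0,0,0,0,0,0, 1.2,0,0,0,0,0,0]'
python3 - <<'E'
from h import *
p=(510.2,-71.2,-.38)
s,im=snap('wrist','w8.png'); print(s['time'],todeck(p,s['position']),s['width'],s['force'])
a=cv2.imread('pics/w8.png')[210:390,220:430]; cv2.imwrite('pics/w8z.png',cv2.convertScaleAbs(cv2.resize(a,None,fx=3.5,fy=3.5,interpolation=cv2.INTER_CUBIC),alpha=1.6,beta=15))
E
```

```text
time: 6.85
position: [498.7, -35.6, 63.7]
orientation: [0.565, 2.937, -0.045]
force: [-5.6, 2.4, -4.7]
width: 42.7
6.85 [-18.69058983  28.79654783  33.0280715 ] 42.650087858883225 [-5.58573631  2.44406136 -4.68530113]
```

View pics/w8z.png

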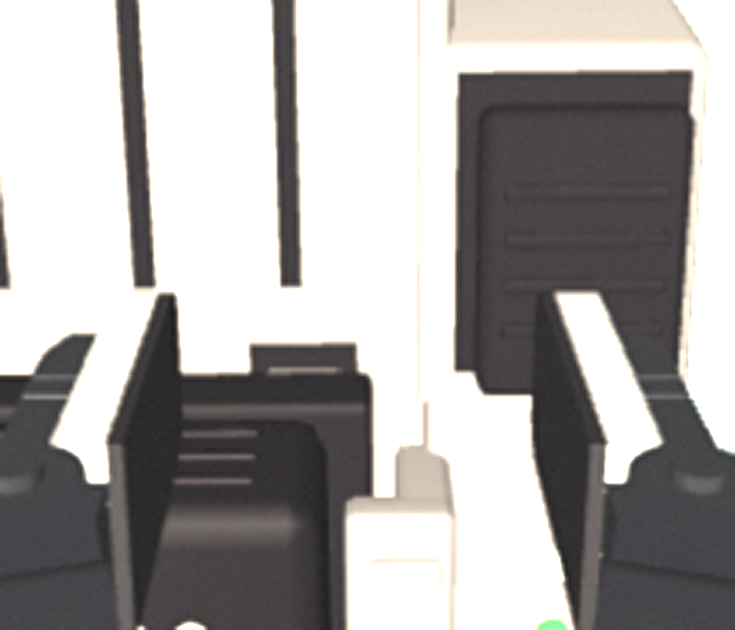

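The pack followed the finger back (front at zoom y≈375, tooth hidden again), so it wasn't quite far enough in. I'll push deeper.

```bash
python3 -m pendant '[-0.5,0,0.2,0,0,0,0, -1.0,0,0.2,0,0,0,0, -1.3,0,0.2,0,0,0,0, -1.5,0,0.2,0,0,0,0, -1.6,0,0.2,0,0,0,0, -1.6,0,0.2,0,0,0,0]'
python3 - <<'E'
from h import *
p=(510.2,-71.2,-.38)
s,im=snap('wrist','w9.png'); print(s['time'],todeck(p,s['position']),s['width'],s['force'])
a=cv2.imread('pics/w9.png')[210:390,220:430]; cv2.imwrite('pics/w9z.png',cv2.convertScaleAbs(cv2.resize(a,None,fx=3.5,fy=3.5,interpolation=cv2.INTER_CUBIC),alpha=1.6,beta=15))
snap('side','s9.png')
a=cv2.imread('pics/s9.png')[175:265,285:435]; cv2.imwrite('pics/s9z.png',cv2.resize(a,(750,450),interpolation=cv2.INTER_CUBIC))
E
```

```text
time: 7.65
position: [510.8, -40.4, 62.9]
orientation: [0.565, 2.944, -0.042]
force: [-10.6, 6.3, -3.1]
width: 42.8
7.65 [-6.18405069 28.84066643 30.26152285] 42.79803004171511 [-10.60579042   6.31923043  -3.05577378]
```

View pics/w9z.png

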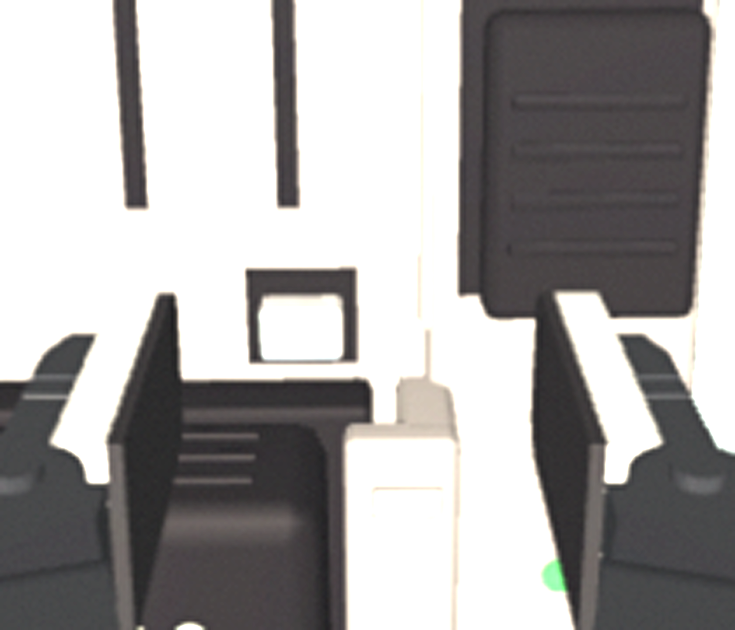

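View pics/s9z.png

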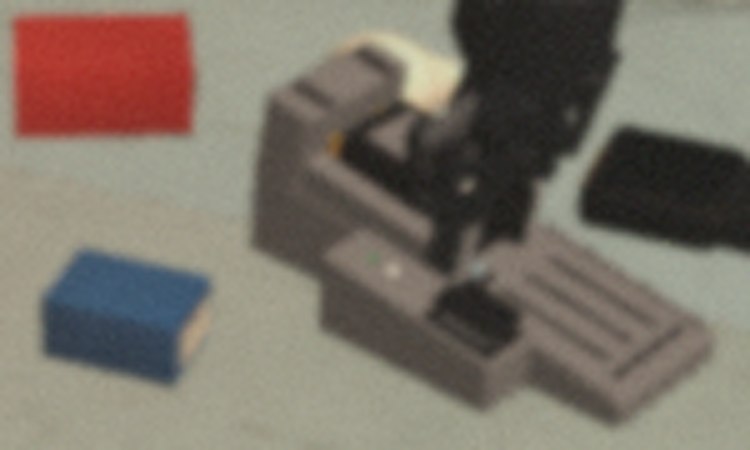

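The whole slot is now visible and the pack is a few mm past the tooth. I'll back off to check.

```bash
python3 -m pendant '[0.4,0,0,0,0,0,0, 0.8,0,0,0,0,0,0, 1.2,0,0,0,0,0,0, 1.6,0,0,0,0,0,0, 1.6,0,0,0,0,0,0]'
python3 - <<'E'
from h import *
p=(510.2,-71.2,-.38)
s,im=snap('wrist','w10.png'); print(s['time'],todeck(p,s['position']),s['width'],s['force'])
a=cv2.imread('pics/w10.png')[210:390,220:430]; cv2.imwrite('pics/w10z.png',cv2.convertScaleAbs(cv2.resize(a,None,fx=3.5,fy=3.5,interpolation=cv2.INTER_CUBIC),alpha=1.6,beta=15))
E
```

```text
time: 8.38
position: [501.5, -36.2, 63.2]
orientation: [0.564, 2.932, -0.045]
force: [0.9, 0.2, 0.1]
width: 42.8
8.375 [-16.03803656  29.27823651  32.11844449] 42.80663514616243 [0.89328189 0.17050015 0.08672432]
```

View pics/w10z.png

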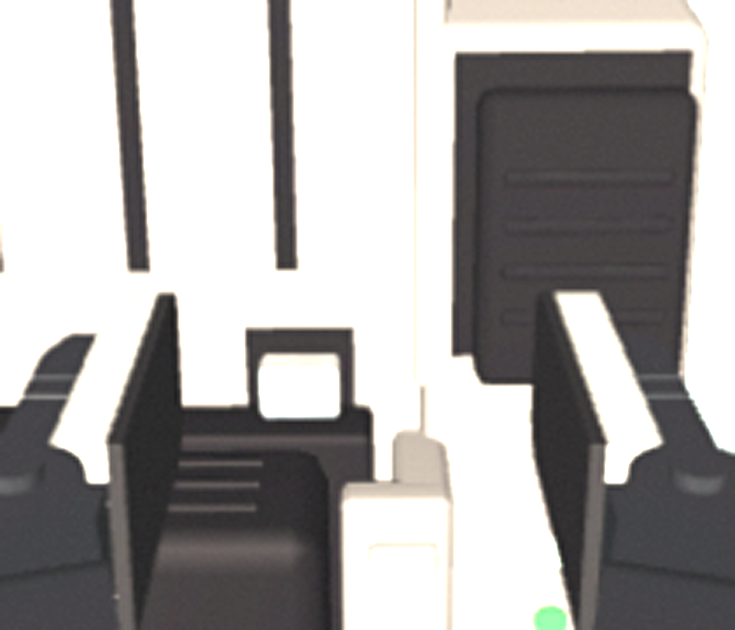

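The pack now stays behind the raised tooth and the force is zero, so it is latched. I'll retract.

```bash
python3 -m pendant '[0.6,0,-0.3,0,0,0,0, 1.0,0,-2,0,0,0,0, 1,0,-5,0,0,0,0, 1,0,-9,0,0,0,0, 1,0,-10,0,0,0,0, 1,0,-10,0,0,0,0, 1,0,-10,0,0,0,0]'
python3 - <<'E'
from h import *
p=(510.2,-71.2,-.38)
s,im=snap('wrist','w11.png'); print(s['time'],todeck(p,s['position']),s['width'],s['force'])
snap('side','s11.png')
a=cv2.imread('pics/s11.png')[175:265,285:435]; cv2.imwrite('pics/s11z.png',cv2.resize(a,(750,450),interpolation=cv2.INTER_CUBIC))
E
```

```text
time: 9.3
position: [475.7, -26.5, 158.0]
orientation: [0.565, 2.937, -0.045]
force: [-1.0, -0.2, -0.6]
width: 42.7
9.3 [-28.24982417  28.70477627 130.10038231] 42.74450730603159 [-0.97941656 -0.16889533 -0.58350311]
```

View pics/w11.png

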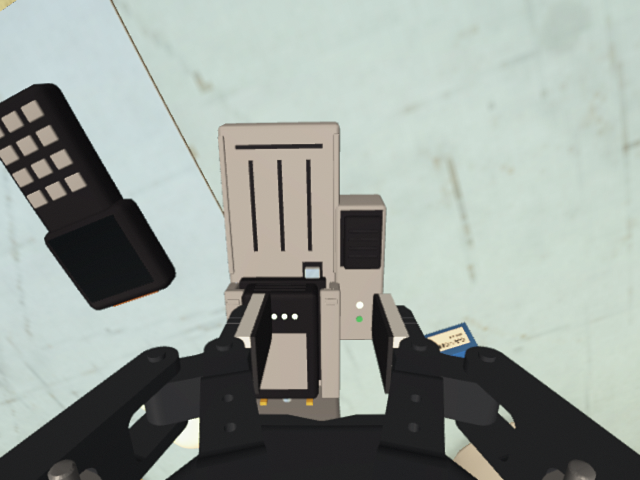

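View pics/s11z.png

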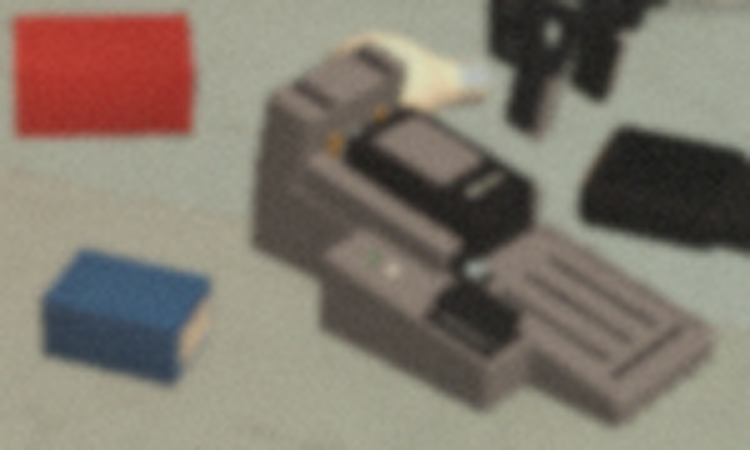

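The side view matches the start: the pack is back against the tooth at (475,268), the tab is up, and the bystanders haven't moved. The arm is clear, so I'm handing in.

```bash
python3 -c "
from cell import order; print(order.close_job())"
```

```text
the job is handed in; nothing more can be done
None
```

The pack is reseated and latched, and I handed the job in at about 9.3 s of the 32 s allowed. No verdict was reported.

- **Release and catch:** I set the tool square to the deck with the jaws half shut. One fingertip pressed the tab to its stop while the other waited in front of the pack. The pack sprang out about 20 mm onto that finger. I held it there for roughly 0.4 s, with about 9 N along the slope and up to 12.7 N upward.
- **Reseating:** The first push stopped short: when I backed off, the pack followed the finger out again. A second push about 5 mm deeper took the pack past the tooth, and the catch snapped up. On backing off, the pack stayed behind the tooth and the force was about zero.
- **Last checks:** In the final pictures the tooth and tab are up and the pack's front is against the tooth, as at the start. The terminal, blue and red cartons and bulb look unmoved. I did not check the tags, keys and marker at the end, but the arm worked well away from them. The arm is clear, about 100 mm above the charger.
- **Disagreement:** The side camera put the charger about 10 mm off from the top and wrist cameras, which agreed within 3 mm. I worked from the wrist fit and contact force, and the contact positions bore it out.

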